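# Flag the test station in use and start it

### The job

One of the two test stations has a circuit board in its nest: with your fingertips, push that station's flip flag over its hinge until it lies flat on the nest side and shows the face with the ring, then press the start button beside that flag fully down and let it come up again. Only push and press: do not take the flag between the fingers, and do not press the button before the flag is over. Leave the other station, the board and everything else on the bench where they are.

Things in the scene. Friction and masses are not known exactly. Their poses are not given: they have to be found in the camera images.
- station_a: station whose nest holds the circuit board. Fixed base plate 12 mm thick, x -100 to 225, y -60 to 60 mm; wing for the button x -90 to -10, y -115 to -55; black nest 112 x 100 mm at x = 155. Hinge posts 97 mm high at x = 0, y = -46 and 46 (8 mm thick, 20 deep). Origin on the table under the flag's hinge; +x from flag to nest (roughly away from the robot), +y left, z up
- flag_a (a joint): hinge of station_a's flag. 0 = flag level towards the robot (station -x), face with one raised bar up; 1.57 = upright; 3.14 = level on the nest side (+x), face with a raised ring up. Stops at 0 and 3.14, starts at 0 to 0.3. Friction hinge (0.03 N m, flag 30 g): it stays where it is left, and about 0.6 N at the free edge moves it
- flag_a_hinge (a point): middle of the hinge axis of flag_a, 85 mm above the origin of station_a; axes as the station's, the hinge runs along y
- flag_a_tip (a point): middle of the free edge of flag_a, a white plate 4 mm thick, 66 mm wide, reaching 12 to 85 mm from the hinge axis. Turns with the flag: -x outward from the hinge, y along the hinge, z square to the plate (up at joint 0). Under the level flag 70 mm are free down to the base; fingertips can go under its edge from the robot's side
- start_a (a joint): travel of the start button of station_a: 0 = up, 0.006 m = fully down; pressed straight down, about 5 N for the full travel; a spring brings it back
- start_a_top (a point): centre of the top of the start button of station_a, a round black cap of 28 mm diameter in a grey housing, on the wing at station x = -50, y = -85 mm
- station_b: identical station, nest empty. Fixed base plate 12 mm thick, x -100 to 225, y -60 to 60 mm; wing for the button x -90 to -10, y -115 to -55; black nest 112 x 100 mm at x = 155. Hinge posts 97 mm high at x = 0, y = -46 and 46 (8 mm thick, 20 deep). Origin on the table under the flag's hinge; +x from flag to nest (roughly away from the robot), +y left, z up
- flag_b (a joint): hinge of station_b's flag. 0 = flag level towards the robot (station -x), face with one raised bar up; 1.57 = upright; 3.14 = level on the nest side (+x), face with a raised ring up. Stops at 0 and 3.14, starts at 0 to 0.3. Friction hinge (0.03 N m, flag 30 g): it stays where it is left, and about 0.6 N at the free edge moves it
- flag_b_hinge (a point): middle of the hinge axis of flag_b, 85 mm above the origin of station_b; axes as the station's, the hinge runs along y
- flag_b_tip (a point): middle of the free edge of flag_b, a white plate 4 mm thick, 66 mm wide, reaching 12 to 85 mm from the hinge axis. Turns with the flag: -x outward from the hinge, y along the hinge, z square to the plate (up at joint 0). Under the level flag 70 mm are free down to the base; fingertips can go under its edge from the robot's side
- start_b (a joint): travel of the start button of station_b: 0 = up, 0.006 m = fully down; pressed straight down, about 5 N for the full travel; a spring brings it back
- start_b_top (a point): centre of the top of the start button of station_b, a round black cap of 28 mm diameter in a grey housing, on the wing at station x = -50, y = -85 mm
- board: the circuit board lying loose in the nest of station_a: green, 90 x 75 mm, about 16 mm high with its components; origin centre of its underside. Only marks the station; it stays where it is
- flux_jar: bystander: amber jar 36 mm across, 50 mm high, stands between the stations; origin centre of its underside
- tape_roll: bystander: grey tape roll 60 mm across, 20 mm high, between the nests; origin centre of its underside
- screwdriver: bystander: screwdriver 150 mm long lying in front of the stations; origin near its middle
- multimeter: bystander: grey multimeter 150 x 75 x 43 mm, left of the stations; origin centre of its underside
- parts_tray: bystander: grey divided tray 120 x 90 x 30 mm, right of the stations; origin centre of its underside
- spray_can: bystander: can 52 mm across, 150 mm high, back right; origin centre of its underside

How it is judged:
By the outcome, as a careful person would: the job done as asked, in the order asked, and still so for the second after the job is handed in, with the robot touching nothing.
It also fails if it takes over 48 s, if anything falls off the work surface, if the arm or the gripper's body presses on something with over 40 N, if the wrist force passes 120 N, or if a joint passes its speed limit or range.

### The arm

A 6-joint arm with a two-finger parallel gripper is mounted at the origin on the work surface. World frame = base frame: x ahead of the robot, y to its left, z up, the work surface at z = 0. Lengths are in m, angles in rad, forces in N, time in s.
With the tool pointing down it reaches from about 0.35 to 0.975 m from the base axis. Payload 7.1 kg.
Tool frame: the origin (TCP) lies between the finger pads; the fingertips stand 11 mm ahead of it and the grasp point (between the pads) lies 8 mm behind it; z points along the fingers, y is the line along which they close (so a half turn about z gives the same grasp; the last joint's range is limited). The gripper opens to 88 mm and grips with 3 to 60 N. Pads are 20 mm wide; open, the fingers measure 115 mm over their backs; the gripper's body (75 mm by 178 mm) begins 61 mm behind the grasp point.
Start: joints at [1.156, 0.423, 1.63, -0, 1.089, -0.019], TCP at [0.241, 0.577, 0.234] pointing down, gripper open.
Joint ranges: [-3, 3], [-0.9, 2.11], [0.09, 2.58], [-1.31, 4.45], [0.11, 2.69], [-2.54, 2.54]. Speed limits (rad/s): [2.39, 2.39, 3.01, 3.14, 3.14, 3.14].

### API

Orientations are given as a unit quaternion [w, x, y, z].
In Python, from cell import robot, vision, close_job gives the robot as it stands.
- The arm moves only by the tool carry_out, never from a script. Its argument "series" is one flat list of numbers, 5 for each row, row after row: the gripper's target within -1 to 1 (fully open at 1, half-way at 0, shut at -1), then the shift along the world's x, y, z in m, then the turn about the world's z in degrees. A call has 1 to 5 rows; each row is the pose to reach, as a shift and turn from the pose commanded when the call began; what a row does not reach only later rows make up. A row lasts 1/8 s, in which the tool goes at most 62.5 mm and 10.7 degrees, less where a joint would pass 70% of its speed; a pose out of reach is approached as far as the arm can. A call with a gripper value outside its range is refused whole. The fingers move at their own pace and stop on an object; the grip force is fixed at half the most. Time passes only in rows, so rows that repeat a pose let the fingers close. It gives the time, the measured TCP pose, the force, the opening and the grip force at its end, in the units of the state.
- robot.state(): the state, without advancing time (a new reading comes with each control period).
- vision.get_image(name): name is "scene" or "top" or "wrist"; returns a dict with "color" (420x560x3 uint8, blue, green, red), "depth" (420x560 float32, m along the optical axis (not along the pixel's ray), 0 where there is no reading), "intrinsics" (3x3 intrinsics, pixels), "world_from_camera" (4x4, takes a point from camera to world coordinates). Camera axes: x right, y down, z forward; pixel columns grow to the right and rows downward; lengths in m; the calibration is good to about 2 mm. A picture is of the moment at which its call begins.
- close_job(): hands the job in; it is judged then, once.
The state is a dict: "time_s": time; "joints": joint angles; "qd": joint speeds; "effort": joint torques, N m; "eef_pos": TCP position; "orientation": TCP orientation; "ft_force": force on the tool from outside, world axes, zero at the start; "wrist_torque": the same for the moment, N m; "gripper_width": finger opening in m; "finger_force": force on a finger pad.
Only numpy, scipy, OpenCV 4.12 (cv2) and the standard library are available. Lean on these libraries where they do the work, as an engineer would, in place of code of your own. Each camera call takes 0.05 s, during which the arm holds its last target. There are 200 camera calls.

## Working session

There is one attempt and no reset: what is moved stays moved. The work goes in short steps, Python scripts to look and compute and a tool call to move; the robot and the scene stay as the last step left them, time stands still between calls to the robot, and variables do not carry over. Pictures are saved under pics/ and viewed, at most 10 in all, crops included, and the job is handed in when it is done.

Besides the shell and the picture viewer there is one more tool, called after ">>>" as a command line: name --argument value ..., lists and objects as JSON in quotes. carry_out: Moves the arm, as the interface text tells. Its arguments: {"type":"object","properties":{"series":{"type":"array"}},"required":["series"]}

```bash
mkdir -p pics
python3 - <<'E'
from cell import robot, vision
import cv2,numpy as np
for n in ("top","scene"):
    d=vision.get_image(n); cv2.imwrite(f"pics/{n}0.png",d["color"]); np.savez(f"{n}0.npz",**d)
    print(n,d["intrinsics"].tolist(),np.round(d["world_from_camera"],3).tolist())
print(robot.state())
E
```

```text
top [[473.88121850779737, 0.0, 285.16181758351155], [0.0, 473.88121850779737, 207.9775083666661], [0.0, 0.0, 1.0]] [[-0.013, -0.997, 0.071, 0.476], [-1.0, 0.014, 0.024, -0.037], [-0.025, -0.071, -0.997, 1.364], [0.0, 0.0, 0.0, 1.0]]
scene [[500.41458201621623, 0.0, 281.67036536918454], [0.0, 500.41458201621623, 214.01322752526673], [0.0, 0.0, 1.0]] [[0.451, 0.684, -0.574, 1.279], [0.893, -0.352, 0.282, -0.354], [-0.009, -0.639, -0.769, 1.051], [0.0, 0.0, 0.0, 1.0]]
{'time_s': 0.1, 'joints': array([ 1.15602341e+00,  4.23750060e-01,  1.63060003e+00,  1.68656358e-06,
        1.08859953e+00, -1.90183805e-02]), 'qd': array([-0.00035735,  0.0004609 , -0.00108788,  0.00041471, -0.00213302,
        0.00095135]), 'effort': array([ 7.08367952e-04, -5.45613778e+01, -2.74330205e+01,  6.46234606e-02,
        1.87375856e-02, -3.26438908e-05]), 'eef_pos': array([0.2407325 , 0.57625566, 0.23299371]), 'orientation': array([-1.46738916e-04,  1.96588803e-01,  9.80485789e-01, -6.62428541e-04]), 'ft_force': array([ 0.02373391, -0.1055388 , -0.40867076]), 'wrist_torque': array([-0.0266856 , -0.00965741,  0.01107494]), 'finger_force': 0.0, 'gripper_width': 0.08777639665123908}
```

View pics/top0.png

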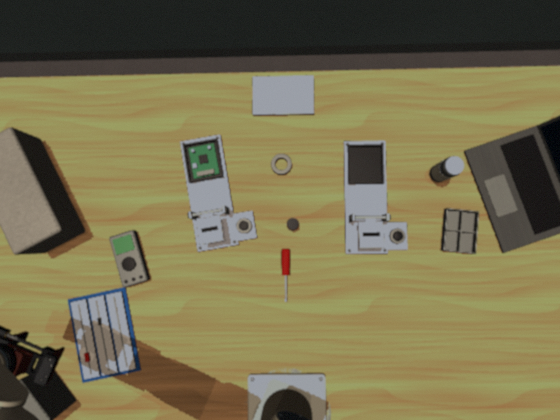

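View pics/scene0.png

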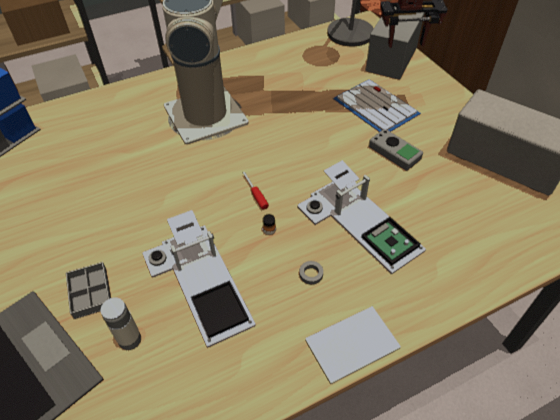

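The station with the board is the left one in the top view (board at about (204,160), flag at about (210,230), button at about (244,226)). The other station, with the empty nest, is at about (366,200). Next I'll measure station A's pose.

```bash
cat > h.py <<'E'
import numpy as np,cv2
def ray(d,u,v,z):
    K,T=d["intrinsics"],d["world_from_camera"]
    r=T[:3,:3]@np.linalg.solve(K,[u,v,1.]); o=T[:3,3]
    return o+r*(z-o[2])/r[2]
def cloud(d):
    K,T=d["intrinsics"],d["world_from_camera"]; D=d["depth"]
    v,u=np.indices(D.shape); P=np.stack([(u-K[0,2])/K[0,0]*D,(v-K[1,2])/K[1,1]*D,D],-1)
    return P@T[:3,:3].T+T[:3,3]
E
python3 - <<'E'
from h import *
d=np.load("top0.npz"); c=d["color"]; P=cloud(d)
g=c[125:260,170:270]; cv2.imwrite("pics/topA.png",cv2.resize(g,None,fx=4.4,fy=4.4,interpolation=cv2.INTER_CUBIC))
# base plate + nest outline: low-saturation region, z 5..20mm
X=P[...,2]; m=np.zeros(X.shape,bool); m[125:260,170:270]=True
hs=cv2.cvtColor(c,cv2.COLOR_BGR2HSV)
for lo,hi in((.07,.092),(.092,.15)):
    s=m&(X>lo)&(X<hi)&(d["depth"]>0); print(lo,s.sum()); 
    if s.sum()<60: print(np.c_[np.argwhere(s),np.round(P[s],3)])
s=m&(X>.005)&(X<.05)
pl=P[s][:,:2]; print(cv2.minAreaRect(pl.astype(np.float32)),s.sum())
w=m&(((hs[...,1]<60)&(hs[...,2]>90)))
# long edges: per-row left/right extents rows 140..205 
for r in range(140,206,8):
    q=np.flatnonzero((s)[r]); print(r,q.min(),q.max(),ray(d,q.min()-.5,r,.012)[:2].round(4),ray(d,q.max()+.5,r,.012)[:2].round(4))
f=m&(X>.07)&(X<.12); print("flag",cv2.minAreaRect(P[f][:,:2].astype(np.float32)), np.percentile(P[f][:,2],[5,50,95]))
print("button guess",ray(d,244,226,.04), np.round(P[224:229,242:247,2],3))
E
```

```text
0.07 284
0.092 557
((0.6241917014122009, 0.18631017208099365), (0.2895350158214569, 0.39034202694892883), 89.40650177001953) 4673
140 174 259 [0.7753 0.3178] [0.7708 0.0672]
148 170 222 [0.752  0.3294] [0.7493 0.1748]
156 183 262 [0.7278 0.2913] [0.7238 0.059 ]
164 178 256 [0.7047 0.3058] [0.7008 0.0765]
172 170 267 [0.6817 0.3291] [0.677 0.045]
180 183 251 [0.6578 0.2911] [0.6546 0.0913]
188 185 229 [0.6344 0.2853] [0.6324 0.155 ]
196 189 248 [0.611  0.2736] [0.6084 0.1003]
204 190 264 [0.5879 0.2707] [0.5847 0.0545]
flag ((0.5243824124336243, 0.19828616082668304), (0.09271017462015152, 0.10671655833721161), 9.33493709564209) [0.08613766 0.09424826 0.10291361]
button guess [0.52147818 0.11071347 0.04      ] [[0.035 0.037 0.038 0.036 0.037]
 [0.033 0.032 0.033 0.033 0.031]
 [0.035 0.034 0.031 0.032 0.03 ]
 [0.035 0.034 0.034 0.032 0.034]
 [0.028 0.033 0.032 0.036 0.031]]
```

View pics/topA.png

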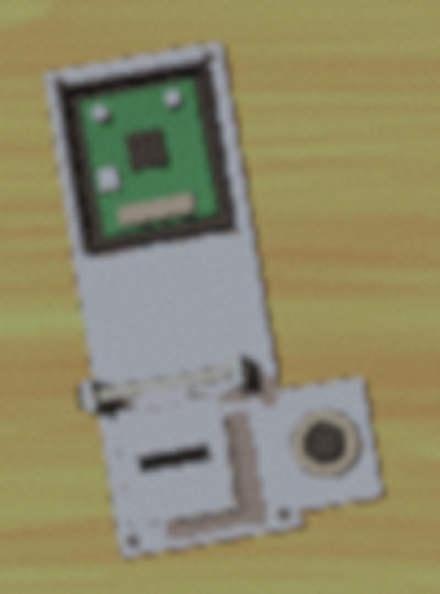

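Run:
```python
from h import *
d=np.load("top0.npz")
def p(x,y,z): return ray(d,170+(x+.5)/4.4-.5,125+(y+.5)/4.4-.5,z)[:2]
# station coords of corners
S=[(225,60),(225,-60),(-100,60),(-100,-60),(-10,-115),(-90,-115)]
W=[p(47,73,.012),p(222,42,.012),p(125,556,.012),p(303,522,.012),p(366,378,.012),p(384,493,.012)]
S=np.array(S,float)/1e3; W=np.array(W)
a=S-S.mean(0); b=W-W.mean(0); th=np.arctan2((a[:,0]*b[:,1]-a[:,1]*b[:,0]).sum(),(a*b).sum())
R=np.array([[np.cos(th),-np.sin(th)],[np.sin(th),np.cos(th)]]); t=W.mean(0)-R@S.mean(0)
print("yaw",np.degrees(th),"origin",t,"resid mm",((W-S@R.T-t)*1e3).round(1).tolist())
B=np.array([-.05,-.085]); print("button model",R@B+t,"seen",p(326,443,.035))
P=cloud(d); 
Q=np.c_[(P[...,:2]-t)@R, P[...,2:]]
m=(Q[...,0]>-.1)&(Q[...,0]<.02)&(abs(Q[...,1])<.03)&(Q[...,2]>.06)
q=Q[m]; print(m.sum(), q.min(0),q.max(0)); 
A=np.polyfit(q[:,0],q[:,2],1); print("flag slope deg",np.degrees(np.arctan(-A[0])),A)
for s in((-.085,0),(-.05,-.085),(-.16,0)): print(s,R@np.array(s)+t)
m=(np.hypot(Q[...,0]+.05,Q[...,1]+.085)<.011); print("btn z",np.median(Q[m][:,2]))
```

```text
yaw 9.237536622615368 origin [0.5601292 0.2039992] resid mm [[-1.2, -1.4], [-1.8, 0.9], [1.1, -1.2], [2.4, 1.2], [-2.3, -0.6], [1.8, 1.1]]
button model [0.5244225  0.11207515] seen [0.52364228 0.1120919 ]
686 [-0.08251149 -0.02997501  0.08224896] [0.00513794 0.02999529 0.10636968]
flag slope deg 9.613758966020704 [-0.16938436  0.08780831]
(-0.085, 0) [0.47623154 0.19035433]
(-0.05, -0.085) [0.5244225  0.11207515]
(-0.16, 0) [0.40220419 0.17831474]
btn z 0.033469533554802755
```

>>> carry_out --series '[-1,0.028,-0.055,0,8,-1,0.055,-0.11,0,16,-1,0.083,-0.165,0,24,-1,0.11,-0.22,0,32,-1,0.137,-0.274,0,32]'

```text
time_s: 0.72
eef_pos: [0.3784, 0.3008, 0.2336]
orientation: [-0.0, -0.082, 0.997, -0.0]
ft_force: [0.4, -0.2, 0.4]
gripper_width: 0.0413
finger_force: 0.0
```

>>> carry_out --series '[-1,0.02,-0.04,0,0,-1,0.04,-0.08,-0.04,0,-1,0.059,-0.118,-0.08,0,-1,0.059,-0.118,-0.08,0,-1,0.059,-0.118,-0.08,0]'

```text
time_s: 1.35
eef_pos: [0.4371, 0.1849, 0.1538]
orientation: [-0.0, -0.081, 0.997, 0.0]
ft_force: [-0.7, 0.2, 0.6]
gripper_width: 0.0003
finger_force: 0.0
```

```bash
cat >> h.py <<'E'
th=np.radians(9.24); R=np.array([[np.cos(th),-np.sin(th)],[np.sin(th),np.cos(th)]]); t=np.array([.5601,.2040])
def rep():
    from cell import robot
    s=robot.state(); p=s["eef_pos"]; o=s["orientation"]
    print("t",round(s["time_s"],2),"station tcp mm",(((p[:2]-t)@R)*1e3).round(1),"tip z",round((p[2]-.011)*1e3,1),"tool-y deg",round(2*np.degrees(np.arctan2(o[2],o[1]))-90,1),"F st",(s["ft_force"][:2]@R).round(2),round(s["ft_force"][2],2),"w",round(s["gripper_width"],4))
E
python3 - <<'E'
from h import *; rep()
from cell import vision
d=vision.get_image("wrist"); cv2.imwrite("pics/w1.png",d["color"])
E
```

```text
t 1.35 station tcp mm [-124.5    0.9] tip z 142.8 tool-y deg 99.3 F st [-0.67  0.26] 0.57 w 0.0003
```

View pics/w1.png

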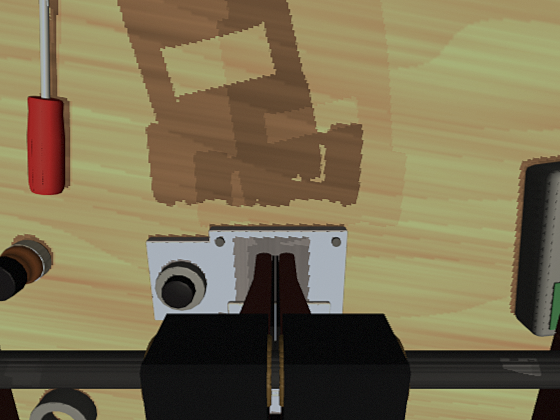

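The wrist view shows the closed fingers (about (275,260)) over the near edge of station A's base. The button is at about (180,290), with clear room in front of the flag edge. I'll go down and approach the edge.

>>> carry_out --series '[-1,0,0,-0.05,0,-1,0,0,-0.1,0,-1,0.01,0.001,-0.1,0,-1,0.02,0.003,-0.1,0,-1,0.026,0.004,-0.1,0]'

```text
time_s: 2.02
eef_pos: [0.4656, 0.1899, 0.056]
orientation: [0.002, -0.081, 0.997, 0.001]
ft_force: [0.0, 0.5, -0.4]
gripper_width: 0.0009
finger_force: 0.0
```

Run:
```python
from h import *; rep()
from cell import vision
d=vision.get_image("scene"); K=d["intrinsics"]; c=d["color"][150:220,290:400]; cv2.imwrite("pics/s1.png",cv2.resize(c,None,fx=6,fy=6,interpolation=cv2.INTER_CUBIC))
```

```text
t 2.02 station tcp mm [-95.5   1.2] tip z 45.0 tool-y deg 99.3 F st [0.09 0.47] -0.42 w 0.0009
```

View pics/s1.png

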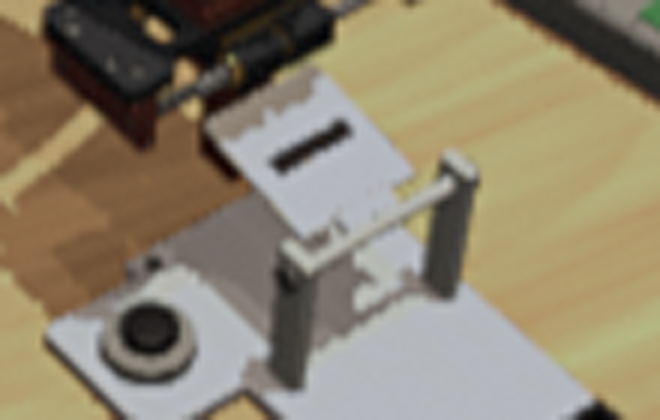

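The scene view shows the fingertips just under the edge of the flag (about (220,150) in the crop), and the flag is still about 10° up. I'll lift by friction, moving up and slightly in.

>>> carry_out --series '[-1,0.002,0,0.004,0,-1,0.004,0.001,0.01,0,-1,0.006,0.001,0.016,0,-1,0.008,0.001,0.022,0,-1,0.01,0.002,0.028,0]'

```text
time_s: 2.7
eef_pos: [0.4717, 0.1904, 0.0819]
orientation: [-0.001, -0.081, 0.997, -0.0]
ft_force: [-4.7, -1.0, 0.8]
gripper_width: 0.0005
finger_force: 2.1
```

```bash
cat >> h.py <<'E'
def flag(n="top"):
    from cell import vision
    d=vision.get_image(n); P=cloud(d); Q=np.c_[((P[...,:2]-t)@R).reshape(-1,2),P[...,2].ravel()]*1e3
    c=d["color"].reshape(-1,3).astype(int); w=(c.min(1)>110)&(np.ptp(c,axis=1)<50)
    m=w&(abs(Q[:,1])<30)&(Q[:,2]>60)&(abs(Q[:,0])<90)&(Q[:,2]<180)
    q=Q[m]; r=np.hypot(q[:,0],q[:,2]-85); k=(r>40)&(r<95); a=np.degrees(np.arctan2(q[k,2]-85,-q[k,0]))
    print(n,"flag angle",k.sum(),np.percentile(a,[10,50,90]).round(1) if k.sum() else None,"r max",r[k].max() if k.sum() else None)
E
python3 - <<'E'
from h import *; rep(); flag(); flag("scene")
E
```

```text
t 2.7 station tcp mm [-89.5   0.7] tip z 70.9 tool-y deg 99.3 F st [-4.85 -0.25] 0.83 w 0.0005
top flag angle 33 [22.4 25.7 29.1] r max 65.90045116200213
scene flag angle 241 [21.2 23.5 26.3] r max 82.24510338838225
```

>>> carry_out --series '[-1,0.004,0.001,0.008,0,-1,0.008,0.001,0.016,0,-1,0.012,0.002,0.023,0,-1,0.017,0.003,0.03,0,-1,0.022,0.004,0.036,0]'

```text
time_s: 3.42
eef_pos: [0.496, 0.1949, 0.1184]
orientation: [0.001, -0.081, 0.997, 0.0]
ft_force: [-0.1, -0.5, -0.6]
gripper_width: 0.0005
finger_force: 0.2
```

Run:
```python
from h import *; rep(); flag(); flag("scene")
```

```text
t 3.42 station tcp mm [-64.7   1.3] tip z 107.4 tool-y deg 99.3 F st [-0.19 -0.46] -0.57 w 0.0005
top flag angle 8 [54.8 55.7 57.7] r max 56.03916350881558
scene flag angle 142 [51.8 54.3 57.1] r max 82.94316475148737
```

>>> carry_out --series '[-1,0.014,0.002,0.008,0,-1,0.028,0.005,0.016,0,-1,0.043,0.007,0.02,0,-1,0.06,0.01,0.02,0,-1,0.077,0.012,0.02,0]'

```text
time_s: 4.15
eef_pos: [0.5732, 0.2069, 0.1378]
orientation: [0.0, -0.081, 0.997, 0.0]
ft_force: [-0.4, 0.3, -0.6]
gripper_width: 0.0005
finger_force: 0.3
```

Run:
```python
from h import *; rep(); flag(); flag("scene")
```

```text
t 4.15 station tcp mm [13.4  0.7] tip z 126.8 tool-y deg 99.3 F st [-0.38  0.38] -0.56 w 0.0005
top flag angle 0 None r max None
scene flag angle 40 [124.1 125.3 126.5] r max 87.71270004427548
```

>>> carry_out --series '[-1,0.012,0.002,0,0,-1,0.024,0.004,-0.004,0,-1,0.035,0.006,-0.014,0,-1,0.04,0.006,-0.026,0,-1,0.042,0.007,-0.036,0]'

```text
time_s: 4.88
eef_pos: [0.6138, 0.2135, 0.1003]
orientation: [-0.0, -0.081, 0.997, -0.0]
ft_force: [-0.1, -0.8, 0.4]
gripper_width: 0.0003
finger_force: 0.2
```

Run:
```python
from h import *; rep()
```

```text
t 4.88 station tcp mm [54.6  0.7] tip z 89.3 tool-y deg 99.3 F st [-0.23 -0.75] 0.36 w 0.0003
```

Pressing gently to the stop.

>>> carry_out --series '[-1,0.004,0.001,-0.001,0,-1,0.008,0.001,-0.002,0,-1,0.01,0.002,-0.003,0,-1,0.01,0.002,-0.004,0,-1,0.01,0.002,-0.004,0]'

```text
time_s: 5.5
eef_pos: [0.6245, 0.2159, 0.0983]
orientation: [0.001, -0.081, 0.997, 0.0]
ft_force: [1.7, 0.2, 2.7]
gripper_width: 0.0007
finger_force: 1.2
```

Run:
```python
from h import *; rep()
```

```text
t 5.5 station tcp mm [65.4  1.4] tip z 87.3 tool-y deg 99.3 F st [ 1.69 -0.04] 2.69 w 0.0007
```

>>> carry_out --series '[-1,0,0,-0.001,0,-1,0,0,-0.002,0,-1,0,0,-0.003,0,-1,0,0,-0.003,0,-1,0,0,-0.003,0]'

```text
time_s: 6.12
eef_pos: [0.6246, 0.2159, 0.0975]
orientation: [0.001, -0.081, 0.997, 0.0]
ft_force: [-4.1, -1.7, 19.1]
gripper_width: 0.0005
finger_force: 9.8
```

>>> carry_out --series '[-1,0,0,0.03,0,-1,0,0,0.075,0,-1,-0.045,-0.04,0.075,0,-1,-0.09,-0.08,0.075,0,-1,-0.11,-0.106,0.075,0]'

```text
time_s: 6.75
eef_pos: [0.5107, 0.1082, 0.1694]
orientation: [-0.001, -0.081, 0.997, -0.0]
ft_force: [0.5, 1.1, 0.7]
gripper_width: 0.0007
finger_force: 0.0
```

Run:
```python
from h import *; rep(); flag("scene"); from cell import vision
d=vision.get_image("scene"); c=d["color"][140:270,280:430]; cv2.imwrite("pics/s2.png",cv2.resize(c,None,fx=4.5,fy=4.5,interpolation=cv2.INTER_CUBIC))
print("button err mm", (np.array([.5240,.1121])-__import__("cell").robot.state()["eef_pos"][:2])*1e3)
```

```text
t 6.75 station tcp mm [-64.1 -86.6] tip z 158.4 tool-y deg 99.3 F st [0.66 0.96] 0.72 w 0.0007
scene flag angle 304 [-179.6  175.   179.6] r max 88.46313391902895
button err mm [13.0273763   4.42178496]
```

View pics/s2.png

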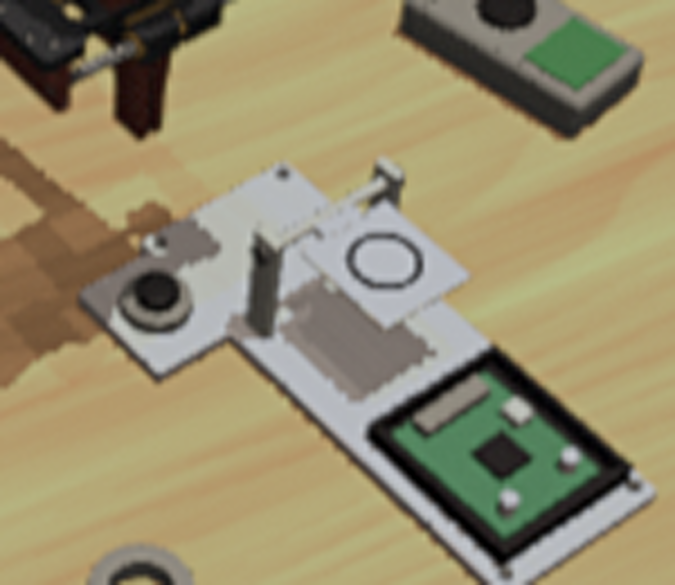

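The flag lies flat on the nest side with the ring up (ring at about (385,260) in the crop), and the board is undisturbed. Now the button, at crop (155,293).

>>> carry_out --series '[-1,0.013,0.004,-0.03,0,-1,0.013,0.004,-0.07,0,-1,0.013,0.004,-0.1,0,-1,0.013,0.004,-0.115,0,-1,0.013,0.004,-0.118,0]'

```text
time_s: 7.48
eef_pos: [0.527, 0.114, 0.051]
orientation: [-0.001, -0.081, 0.997, -0.0]
ft_force: [-0.1, 0.5, 0.2]
gripper_width: 0.0005
finger_force: 0.0
```

Run:
```python
from h import *; rep()
```

```text
t 7.47 station tcp mm [-47.2 -83.5] tip z 40.0 tool-y deg 99.3 F st [-0.07  0.5 ] 0.25 w 0.0005
```

>>> carry_out --series '[-1,-0.003,-0.002,0,0,-1,-0.003,-0.002,-0.003,0,-1,-0.003,-0.002,-0.006,0,-1,-0.003,-0.002,-0.008,0,-1,-0.003,-0.002,-0.008,0]'

```text
time_s: 8.1
eef_pos: [0.5243, 0.1117, 0.0439]
orientation: [0.0, -0.081, 0.997, 0.0]
ft_force: [0.6, -0.4, 2.4]
gripper_width: 0.0007
finger_force: 1.1
```

Run:
```python
from h import *; rep()
```

```text
t 8.1 station tcp mm [-50.1 -85.3] tip z 32.9 tool-y deg 99.3 F st [ 0.53 -0.53] 2.36 w 0.0007
```

>>> carry_out --series '[-1,0,0,-0.002,0,-1,0,0,-0.004,0,-1,0,0,-0.005,0,-1,0,0,-0.006,0,-1,0,0,-0.006,0]'

```text
time_s: 8.72
eef_pos: [0.5244, 0.1117, 0.0391]
orientation: [0.0, -0.081, 0.997, 0.0]
ft_force: [-3.4, -2.3, 19.1]
gripper_width: 0.0002
finger_force: 9.8
```

Run:
```python
from h import *; rep()
```

```text
t 8.72 station tcp mm [-50.1 -85.3] tip z 28.1 tool-y deg 99.3 F st [-3.71 -1.76] 19.11 w 0.0002
```

>>> carry_out --series '[-1,0,0,-0.001,0,-1,0,0,-0.001,0,-1,0,0,-0.001,0]'

```text
time_s: 9.1
eef_pos: [0.5244, 0.1117, 0.0388]
orientation: [0.001, -0.081, 0.997, 0.0]
ft_force: [-6.3, -1.3, 29.4]
gripper_width: 0.0004
finger_force: 14.7
```

>>> carry_out --series '[-1,0,0,0.01,0,-1,0,0,0.04,0,-1,0,0,0.09,0,-1,-0.05,0,0.12,0,-1,-0.1,0,0.12,0]'

```text
time_s: 9.72
eef_pos: [0.4239, 0.1119, 0.1583]
orientation: [0.002, -0.081, 0.997, 0.0]
ft_force: [0.4, -0.1, -0.6]
gripper_width: 0.0006
finger_force: 0.0
```

Run:
```python
from h import *; rep(); flag("scene"); from cell import vision
d=vision.get_image("scene"); cv2.imwrite("pics/s3.png",d["color"]); a=np.load("scene0.npz")["color"]
P=cloud(vision.get_image("top")); q=((P[...,:2]-t)@R); m=np.hypot(q[...,0]+.05,q[...,1]+.085)<.010; print("btn z",np.median(P[m][:,2]))
```

```text
t 9.72 station tcp mm [-149.2  -69. ] tip z 147.3 tool-y deg 99.3 F st [ 0.37 -0.19] -0.6 w 0.0006
scene flag angle 300 [-179.4  175.6  179.6] r max 88.53093565095219
btn z 0.034618302018071034
```

View pics/s3.png

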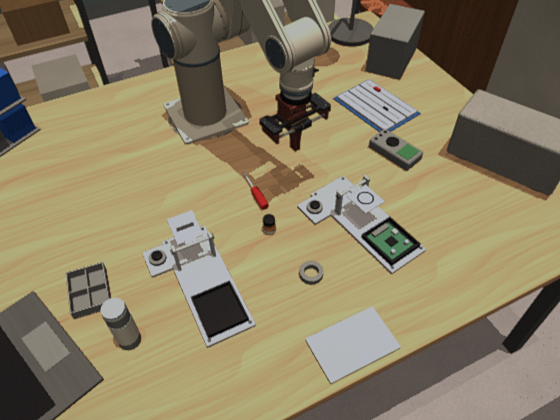

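The flag lies flat with its ring up (366,198), and the button is up again (315,206). Everything else is unmoved and the arm is clear, so I'm handing in.

```bash
python3 -c "
from cell import close_job; print(close_job())"
```

```text
the job is handed in; nothing more can be done
None
```

I pushed station A's flag over until it lay flat with the ring up, then pressed its start button fully down and let it come back up; nothing else looked moved in the last picture, and the job is handed in at about 10 s of the 48 s allowed.

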